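Lock a rapping plate under its tuck-in keeper tab

ROBOT

A 7-joint arm with a two-finger parallel gripper is mounted at the origin on the work surface. World frame = base frame: x ahead of the robot, y to its left, z up, the work surface at z = 0. Lengths are in m, angles in rad, forces in N, time in s.
With the tool pointing down it reaches from about 0.4 to 0.875 m from the base axis. Payload 19.3 kg.
Tool frame: the origin (TCP) lies at the very end of the fingers, on their centre line; the grasp point (between the pads) lies 19 mm behind it; z points along the fingers, y is the direction in which the jaws open and shut (so a half turn about z gives the same grasp; the last joint's range is limited). The gripper opens to 85 mm and grips with 20 to 120 N. Pads are 22 mm wide; open, the fingers measure 114 mm over their backs; the gripper's body (76 mm by 85 mm) begins 54 mm behind the grasp point. The pads swing forward as they close: fully open they stand 13 mm farther back than shut.
Start: joints at [1.265, 0.521, -0.036, 1.599, 0.021, 1.021, -0.113], TCP at [0.146, -0.608, 0.231] pointing down, gripper open.
Joint ranges: [-2.91, 2.91], [-0.3, 2.13], [-1.5, 1.42], [0.17, 2.43], [-1.26, 4.41], [0.16, 1.93], [-2.52, 2.52]. Speed limits (rad/s): [1.89, 1.89, 2.39, 2.39, 3.01, 3.01, 3.01].

INTERFACE

Orientations are given as [roll, pitch, yaw] about the fixed x, y, z axes, in that order (R = Rz(yaw) Ry(pitch) Rx(roll)).
In Python, from workcell import bot, viewer gives the robot as it stands.
- The arm moves only by the shell command python3 -m creep 'ROWS' [FORCE]. ROWS is JSON, a list of rows, each an object of numbers: "rx", "ry", "rz": the turn, a rotation vector about the tool's x, y, z in degrees; "tx", "ty", "tz": the shift along the tool's x, y, z in mm; "hand": the closure, from -1 (fully open) to 1 (shut), so that 0 is half open. In form: [{"rx": .., "ry": .., "rz": .., "tx": .., "ty": .., "tz": .., "hand": ..}, ...]. A call has 1 to 8 rows; each row is the pose to reach, as a shift and turn from the pose commanded when the call began, along the tool's axes at that moment; what a row does not reach only later rows make up. A row lasts 1/10 s, in which the tool goes at most 50 mm and 8.59 degrees, less where a joint would pass 70% of its speed; a pose out of reach is approached as far as the arm can. A call with a gripper value outside its range is refused whole. The fingers move at their own pace and stop on an object; FORCE is the grip in N (left out, the last holds). Time passes only in rows, so rows that repeat a pose let the fingers close. It gives the time, the measured TCP pose, the force and the opening at its end, in the units of the state.
- bot.observe(): the state, without advancing time (a new reading comes with each control period).
- viewer.grab_frame(name): name is "side" or "top"; returns a dict with "pixels" (400x640x3 uint8, blue, green, red), "vertical_fov" (degrees; the focal length in pixels is half the picture's height over the tangent of half this angle, whatever the lens; pixels are square), "cx", "cy" (the principal point, pixels), "rvec" (rotation vector, rad) and "tvec" (3), from world to camera coordinates, as OpenCV has them. Camera axes: x right, y down, z forward; pixel columns grow to the right and rows downward; lengths in m; the calibration is good to about 2 mm. A picture is of the moment at which its call begins. There is no depth.
- bot.job_done(): hands the job in, once; it reports no verdict.
Trained networks look in a picture, given as the dict that the camera call returned (one of the last four; its "shot" number tells which), for a name from the list of things; names that differ only in an ending like _2 or _b are one class to them, and where a whole thing is asked for, a point or a joint stands for the part that bears it (a point fixed in the world has none). Each returns a list of dicts, best first, with "score" (0 to 1); they miss things now and then, are a little off and sometimes report something else, mostly with a low value. They report only what shows in the picture. A call takes as long as a camera call. They do not tell look-alikes from the thing itself.
- viewer.outline_of(target, picture): "mask" (400x640 bool, what is visible of it) and "bbox" ([left, top, right, bottom] in pixels, round what is visible of it).
The state is a dict: "clock": time; "qpos": joint angles; "qd": joint speeds; "joint_efforts": joint torques, N m; "position": TCP position; "tool_rot": TCP orientation; "force": force on the tool from outside, world axes, zero at the start; "moment": the same for the moment, N m; "grip_width": finger opening in m.
Only numpy, scipy, OpenCV 4.12 (cv2) and the standard library are available. Lean on these libraries where they do the work, as an engineer would, in place of code of your own. Each camera call takes 0.05 s, during which the arm holds its last target.

TASK

First push the brass rapping plate that lies in the channel of the core box along the channel, fully home against the closed end. Then fold the springy steel keeper tab down over it and, keeping it pressed down, push it forward all the way so that its free edge is tucked beneath the fixed retaining lip and stays there by itself. Nothing needs picking up: just push with the fingertips, do not lift the plate out, and leave the other things where they are.

Things in the scene. Friction and masses are not known exactly. Their poses are not given: they have to be found in the camera images.
- core_box: Red core box half, bolted down, 250 x 210 x 45 mm high. Origin on the bench; x runs from the tab's hinge to the lip (box x -100 to 150 mm), y along the channel (y -105 to 105), z up. Channel at x -22 to 22, floor z 37, 8 mm below the top face (z 45), open at -y, closed at +y. Moulding cavity at x 80 to 125; bolted lugs 19 mm high at x -118 and 168, y 0.
- plate: Brass rapping plate in the channel, 160 mm long (its y, along the channel), 40 wide, 8 thick, 0.43 kg, top flush with the box's top face, slides freely. Origin: centre of its underside. It starts 24 to 52 mm short of home, its -y end level with or beyond the box's side; fully home its origin is at y = 0 of the core box.
- tab_hinge (a joint): Fold angle of the steel keeper tab, rad: 0 = flat over the channel (hard stop), pi/2 = upright, up to 2.1 = leaning back to -x of the core box. A light spring (0.06 N m/rad) with friction (0.025 N m) keeps it near 1.75: let go flat but untucked, it springs up. Holding it down half way along takes 2 to 5 N.
- tab_slide (a joint): Slide of the hinge pin with the whole tab along +x of the core box towards the lip, m: 0 = back (start), 0.020 = fully forward (stop). Stiff, about 5 N; stays where it is left.
- channel_stop (a point): Middle of the foot of the channel's closed end face: x 0, y 80, z 37 mm in the core box's frame. The plate's +y end touches this face when home.
- tab_pin (a point): Centre of the tab's hinge pin: x = -36 mm + slide, y 0, z 54 mm in the core box's frame. The tab is a plate 60 mm wide (along y), 4 mm thick about the pin axis. Slotted cheeks 6 mm thick stand beside it at y -36 and 36, x -50 to -4, up to z 63, pin heads out to y -44 and 44.
- tab_rib (a point): Middle of the foot of the cross rib on the tab's outer face (upper when flat, facing -x when upright), 47.5 mm from the pin axis. The rib is 8 mm high, 5 mm thick (45 to 50 mm from the axis), 60 mm wide: push against its hinge side to slide the tab.
- tab_edge (a point): Middle of the tab's free edge, 70 mm from the pin axis, mid thickness. Flat with the slide back it is at x 34 mm of the core box, just short of the lip; flat and fully forward at x 54, 12 mm under the lip.
- lip_edge (a point): Lower front edge (middle) of the fixed retaining lip: x 42, y 0, z 60 mm of the core box; axes as the core box. Lip 68 mm wide, 4 thick, x 42 to 67, with an upturned lead-in (x 37 to 43, up to z 66) and a post behind (x 59 to 67). The flat tab (upper face z 56) passes under with 4 mm to spare; a tab slid forward before it is down lands on the lip.
- spare_plate_a: Bystander: spare brass plate, 160 x 40 x 8 mm, flat on the bench beside the core box. Origin at the centre of its underside.
- spare_plate_b: Bystander: the other spare brass plate, same size, flat on the bench. Origin at the centre of its underside.
- pin_a: Bystander: tapered steel locating pin, 42 mm tall, 18 mm wide at the foot, standing loose on the top face of the core box near a far corner. Origin at the centre of its foot.
- pin_b: Bystander: the other such pin, near the other far corner of the core box. Origin at the centre of its foot.
- rammer: Bystander: hardwood rammer with steel tip, 237 mm long, 30 mm thick, lying on the bench on the robot's side of the core box. Origin under its middle.
- bench_brush: Bystander: bench brush, 190 mm long, lying on the bench to the right of the core box (its -y side). Origin at its underside.
- dip_can: Bystander: open steel can, 64 mm across and 75 mm tall, standing on the bench beyond the core box. Origin at the centre of its foot.
Not all that is in view belongs to the job. What is shaped like the plate but black or purple is not meant.

How it is judged:
On the way, in this order (a step that is already met when the one before it is completed fails the run):
1. the plate is pushed fully home while the tab is still open (y of plate in the frame of core_box above -0.004 m and value of joint tab_hinge above 0.9 rad), for 0.1 s.
2. the tab is folded down and its edge is beneath the lip (value of joint tab_hinge below 0.12 rad and value of joint tab_slide above 0.013 m), for 0.1 s.
At the end, for the whole second after the job is handed in: The plate is within 4 mm of its stop and still lying in the channel; the tab is folded to within 0.12 rad of flat and pushed at least 13 of its 20 mm forward, so that its free edge lies at least 4 mm beneath the lip and stays there with nothing touching it (all of step 2 and y of plate in the frame of core_box above -0.004 m and z of plate in the frame of core_box below 0.041 m and linear speed of plate below 0.02 m/s and z of tab_edge in the frame of lip_edge below 0.002 m and x of tab_edge in the frame of lip_edge above 0.004 m).
It fails at once if the plate is lifted or tipped out of the channel (z of plate in the frame of core_box above 0.045 m or angle between plate's own z axis and vertical above 0.15 rad).
It fails at once if a spare plate moved more than 25 mm or knocked over (distance of any of spare_plate_a, spare_plate_b from where it was at the start of the episode above 0.025 m or angle between any of spare_plate_a, spare_plate_b's own z axis and vertical above 0.5 rad).
It fails at once if a locating pin moved more than 25 mm or knocked over (distance of any of pin_a, pin_b from where it was at the start of the episode above 0.025 m or angle between any of pin_a, pin_b's own z axis and vertical above 0.5 rad).
It fails at once if the rammer or the brush moved more than 25 mm or knocked over (distance of any of rammer, bench_brush from where it was at the start of the episode above 0.025 m or angle between any of rammer, bench_brush's own z axis and vertical above 0.5 rad).
It fails at once if the can moved more than 25 mm or knocked over (distance of dip_can from where it was at the start of the episode above 0.025 m or angle between dip_can's own z axis and vertical above 0.5 rad).
It also fails if it takes over 46 s, if anything falls off the work surface, if the arm or the gripper's body presses on something with over 40 N, if the wrist force passes 120 N, or if a joint passes its speed limit or range.

## Working session

There is one attempt and no reset: what is moved stays moved. The work goes in short steps, Python scripts to look and compute and a shell command to move; the robot and the scene stay as the last step left them, time stands still between calls to the robot, and variables do not carry over. Pictures are saved under pics/ and viewed, and the job is handed in when it is done.

```bash
ls; mkdir -p pics; python3 - <<'E'
from workcell import bot, viewer
import cv2, json
s=bot.observe(); print(s)
for n in ("side","top"):
    f=viewer.grab_frame(n); cv2.imwrite(f"pics/{n}0.png",f["pixels"])
    print(n,{k:v for k,v in f.items() if k!="pixels"})
    for t in ["core_box","plate","tab_hinge","pin_a","spare_plate_a","rammer","bench_brush","dip_can","tab_rib","tab_edge","tab_pin"]:
        try: print(t,[(round(d["score"],2),[int(x) for x in d["bbox"]]) for d in viewer.outline_of(t,f)])
        except Exception as e: print(t,e)
E
```

```text
pics
{'clock': 0.0, 'qpos': array([ 1.26479457,  0.52206517, -0.0363163 ,  1.59998228,  0.02119603,
        1.02109072, -0.11278486]), 'qd': array([ 0.00098666,  0.0001438 ,  0.0010661 ,  0.00055797, -0.00211258,
       -0.00033539, -0.00036944]), 'joint_efforts': array([-5.01282066e-04, -9.27102900e+01,  1.97907574e+00, -3.69926798e+01,
        1.77577062e-02,  8.18684144e-03,  2.19014890e-05]), 'position': array([ 0.14589716, -0.60739519,  0.23070319]), 'tool_rot': array([-3.14043502e+00,  8.40817107e-05,  2.35794799e-01]), 'force': array([-0.67155497, -1.14813322,  0.40273082]), 'moment': array([-0.00634273, -0.01059796, -0.00694553]), 'grip_width': 0.08511676328306923}
side {'vertical_fov': 53.13050858460977, 'cx': 317.981251857192, 'cy': 199.62758975702067, 'rvec': array([ 0.75929231, -2.33757576,  1.39196548]), 'tvec': array([0.49713136, 0.23300626, 0.59338822]), 'shot': 1}
core_box [(0.76, [236, 190, 388, 296]), (0.72, [187, 270, 242, 341])]
plate [(0.95, [311, 183, 370, 190]), (0.7, [387, 171, 427, 198]), (0.58, [294, 212, 366, 248]), (0.39, [304, 200, 341, 246]), (0.32, [377
[... 628 characters left out ...]
'cx': 324.20856588725803, 'cy': 198.57466447703663, 'rvec': array([ 2.23344759, -1.97506968,  0.19997474]), 'tvec': array([-0.04566261,  0.60915744,  0.77207091]), 'shot': 2}
core_box [(0.57, [231, 134, 378, 289])]
plate [(0.81, [284, 205, 355, 255]), (0.71, [441, 239, 519, 282]), (0.68, [397, 155, 457, 217]), (0.18, [230, 138, 372, 286])]
tab_hinge [(0.57, [276, 221, 305, 239])]
pin_a []
spare_plate_a [(0.8, [175, 151, 226, 221]), (0.64, [219, 151, 268, 214])]
rammer [(0.8, [201, 257, 310, 318])]
bench_brush [(0.65, [379, 244, 425, 334])]
dip_can [(0.68, [327, 105, 357, 141])]
tab_rib [(0.8, [276, 224, 303, 244])]
tab_edge [(0.64, [272, 221, 303, 240])]
tab_pin [(0.6, [270, 223, 308, 246])]
```

View pics/side0.png

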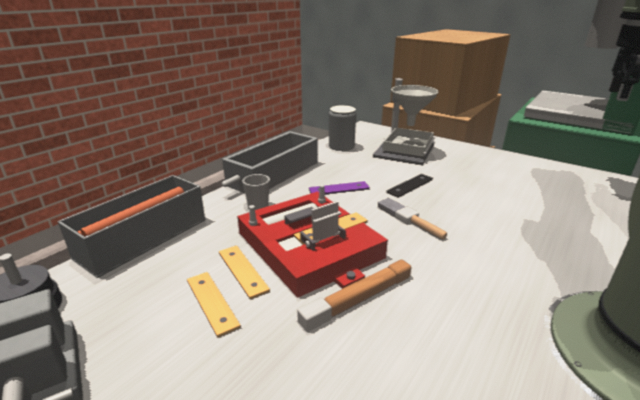

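View pics/top0.png

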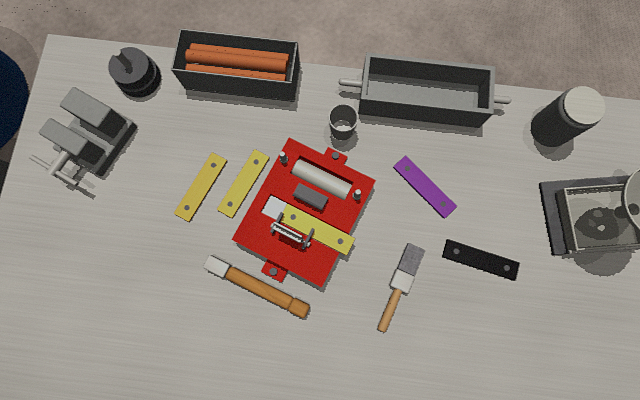

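The plate-like things in the top picture are yellow plates at (201,187), (244,184) and (315,228), purple at (424,187) and black at (481,260). The brass plate lying in the red box's channel, at (315,228), is the one I want. The tab stands at about (290,232), with the rammer, brush, can and two pins around the box. Next I take a close crop and fit the pose.

```bash
python3 - <<'E'
import cv2
a=cv2.imread("pics/top0.png"); c=a[130:295,225:385]; cv2.imwrite("pics/topcrop.png",cv2.resize(c,None,fx=3.6,fy=3.6,interpolation=cv2.INTER_CUBIC))
a=cv2.imread("pics/side0.png"); c=a[165:305,225:400]; cv2.imwrite("pics/sidecrop.png",cv2.resize(c,None,fx=4,fy=4,interpolation=cv2.INTER_CUBIC))
E
```

```text
(no output)
```

View pics/topcrop.png

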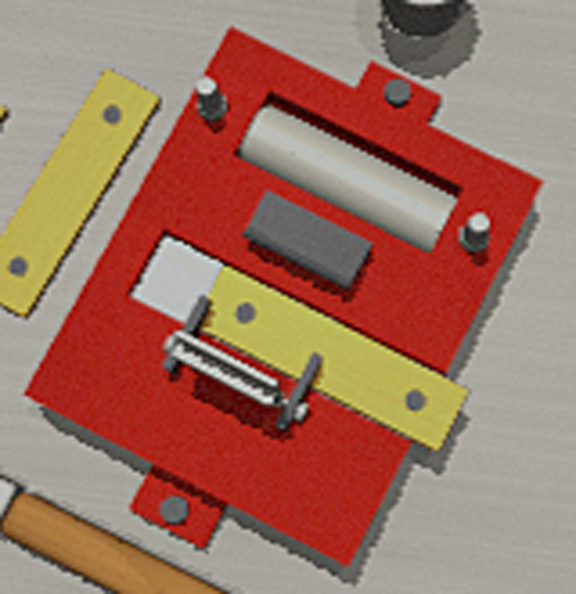

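View pics/sidecrop.png

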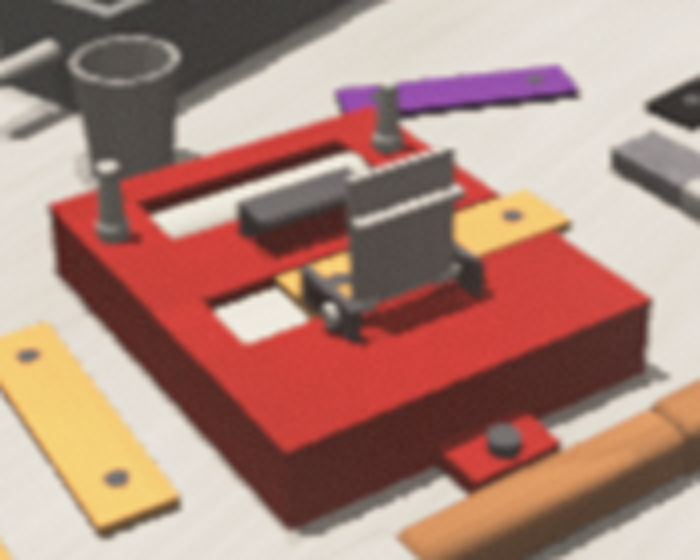

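```bash
cat > h.py <<'E'
import numpy as np, cv2
from scipy.optimize import least_squares
C={"side":dict(fov=53.13050858460977,cx=317.981251857192,cy=199.62758975702067,rvec=[0.75929231,-2.33757576,1.39196548],tvec=[0.49713136,0.23300626,0.59338822]),
"top":dict(fov=52.55422585829102,cx=324.20856588725803,cy=198.57466447703663,rvec=[2.23344759,-1.97506968,0.19997474],tvec=[-0.04566261,0.60915744,0.77207091])}
def proj(n,P):
    c=C[n]; f=200/np.tan(np.radians(c["fov"]/2))
    K=np.array([[f,0,c["cx"]],[0,f,c["cy"]],[0,0,1.]])
    return cv2.projectPoints(np.atleast_2d(P).astype(float),np.array(c["rvec"]),np.array(c["tvec"]),K,None)[0][:,0]
def back(n,uv,z):
    c=C[n]; f=200/np.tan(np.radians(c["fov"]/2)); R=cv2.Rodrigues(np.array(c["rvec"]))[0]; t=np.array(c["tvec"])
    d=R.T@np.array([(uv[0]-c["cx"])/f,(uv[1]-c["cy"])/f,1]); o=-R.T@t
    return o+d*(z-o[2])/d[2]
def T(p,P):
    x,y,a=p; P=np.atleast_2d(P).astype(float)/1000; c,s=np.cos(a),np.sin(a)
    return np.c_[x+c*P[:,0]-s*P[:,1],y+s*P[:,0]+c*P[:,1],P[:,2]]
def inv(p,W):
    x,y,a=p; d=np.atleast_2d(W)-[x,y,0]; c,s=np.cos(a),np.sin(a)
    return np.c_[c*d[:,0]+s*d[:,1],-s*d[:,0]+c*d[:,1],d[:,2]]*1000
E
cat > fit.py <<'E'
from h import *
pts=np.array([[150,105,45],[150,-105,45],[-100,-105,45],[-100,105,45]])
u={"top":np.array([[233,27],[543,182],[350,567],[27,395]])/3.6+[225,130],
"side":np.array([[52,207],[385,107],[650,302],[290,452]])/4+[225,165]}
def r(p,ns): return np.concatenate([(proj(n,T(p,pts))-u[n]).ravel() for n in ns])
w=np.array([back("top",q,.045) for q in u["top"]]); print(w.round(3))
d=w[0]-w[3]; p0=[*w.mean(0)[:2],np.arctan2(d[1],d[0])]
for ns in (["top"],["side"],["top","side"]):
    s=least_squares(r,p0,args=(ns,)); print(ns,s.x.round(4),np.degrees(s.x[2]).round(2),s.fun.round(1))
p=s.x; np.save("box.npy",p)
for q in ([220,265],[467,392],[440,450]): print("plate",inv(p,back("top",np.array(q)/3.6+[225,130],.045)).round(1))
E
python3 fit.py
python3 - <<'E'
from h import *
p=np.load("box.npy")
for n in ("top","side"):
    a=cv2.imread(f"pics/{n}0.png"); k=4; a=cv2.resize(a,None,fx=k,fy=k,interpolation=cv2.INTER_CUBIC)
    def L(P,col=(255,0,0)):
        q=((proj(n,T(p,P))+.5)*k-.5).round().astype(int); cv2.polylines(a,[q.reshape(-1,1,2)],True,col,1)
    L([[150,105,45],[150,-105,45],[-100,-105,45],[-100,105,45]])
    L([[22,80,45],[22,-105,45],[-22,-105,45],[-22,80,45]],(0,255,0))
    L([[-50,39,63],[-4,39,63],[-4,33,63],[-50,33,63]],(255,255,0))
    L([[37,34,66],[37,-34,66],[67,-34,64],[67,34,64]],(255,255,0))
    c,s=np.cos(1.75),np.sin(1.75)
    L([[-36,30,54],[-36,-30,54],[-36+70*c,-30,54+70*s],[-36+70*c,30,54+70*s]],(255,0,255))
    y0,x0=(125,225) if n=="top" else (165,225)
    cv2.imwrite(f"pics/{n}_fit.png",a[y0*k:(y0+150)*k,x0*k:(x0+170)*k])
E
```

```text
[[ 0.739  0.121  0.045]
 [ 0.666 -0.074  0.045]
 [ 0.432  0.011  0.045]
 [ 0.505  0.207  0.045]]
['top'] [ 0.5619  0.0747 -0.354 ] -20.28 [-0.3 -0.1  0.7 -0.1  0.2  0.1 -0.6  0. ]
['side'] [ 0.56    0.0793 -0.3677] -21.07 [ 0.3 -1.3 -1.7 -0.5  2.1  0.  -0.9  0.5]
['top', 'side'] [ 0.5617  0.0762 -0.36  ] -20.63 [-0.5 -0.1  0.3  0.4 -1.   0.3 -1.4 -0.4  0.5 -1.8 -2.  -1.1  2.1 -1.3
  0.1 -0.7]
plate [[18.4 40.6 45. ]]
plate [[  19.1 -120.3   45. ]]
plate [[ -17.4 -121.5   45. ]]
```

View pics/top_fit.png

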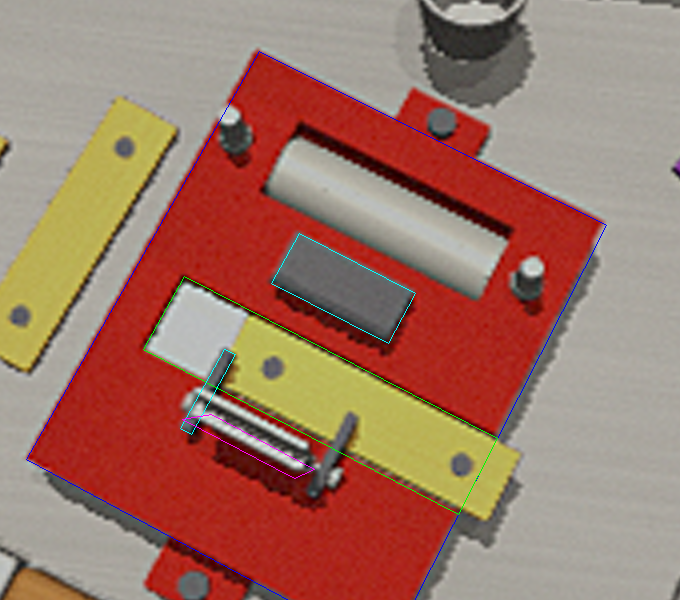

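View pics/side_fit.png

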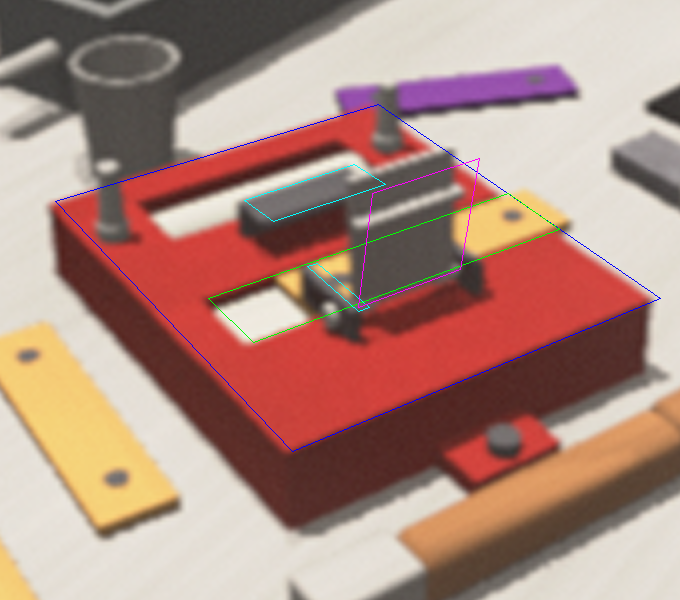

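```bash
cat > go.py <<'E'
# usage: go.py bx by bz  (box mm of TCP) [yaw_off] -> needed tx ty tz (mm), rz (deg)
import sys; from h import *; from workcell import bot
from scipy.spatial.transform import Rotation as Ro
p=np.load("box.npy"); s=bot.observe()
R=Ro.from_euler("xyz",s["tool_rot"]); 
print("t",round(s["clock"],2),"box TCP",inv(p,s["position"]).round(1)[0],"F box",(Ro.from_euler("z",-p[2]).apply(s["force"])).round(1),"grip",round(s["grip_width"],4))
Rt=Ro.from_euler("xyz",[np.pi,0,p[2]]); print("turn deg",np.degrees((R.inv()*Rt).as_rotvec()).round(2))
a=sys.argv[1:]
for i in range(0,len(a),3):
    w=T(p,[[float(v) for v in a[i:i+3]]])[0]; print(a[i:i+3],"->",(R.inv().apply(w-s["position"])*1000).round(1))
E
python3 - <<'E'
from h import *
p=np.array([.5618,.0750,-.3550]); np.save("box.npy",p)
for n,uv,z in (("brushhandle",(383,328),.01),("brush head",(413,247),.02),("brush mid",(398,290),.02),("rammer R",(307,312),.015),("rammer L",(209,262),.015),("can",(343,135),0),("pinL",(283,165),.045),("pinR",(357,199),.045),("purple",(455,212),0),("spareb",(262,155),0.008),("spareb2",(226,214),0.008)):
    w=back("top",uv,z); print(n,w.round(3),inv(p,w).round(0))
E
python3 go.py 0 -150 231
```

```text
brushhandle [ 0.366 -0.123  0.01 ] [[-115. -253.   10.]]
brush head [ 0.538 -0.169  0.02 ] [[  62. -237.   20.]]
brush mid [ 0.446 -0.145  0.02 ] [[ -32. -246.   20.]]
rammer R [0.379 0.036 0.015] [[-158. -100.   15.]]
rammer L [0.454 0.255 0.015] [[-163.  132.   15.]]
can [0.776 0.006 0.   ] [[224.  10.   0.]]
pinL [0.676 0.126 0.045] [[89. 88. 45.]]
pinR [ 0.621 -0.039  0.045] [[ 95. -86.  45.]]
purple [ 0.628 -0.258  0.   ] [[ 178. -290.    0.]]
spareb [0.703 0.182 0.008] [[ 96. 149.   8.]]
spareb2 [0.561 0.239 0.008] [[-58. 153.   8.]]
t 1.2 box TCP [-152.6 -784.7  231.3] F box [ 0.1 -0.3 -0.1] grip 0.0856
turn deg [-0.    0.   33.85]
['0', '-150', '231'] -> [ 4.802e+02 -4.421e+02  3.000e-01]
```

```bash
python3 -m creep '[{"tx":480,"ty":-442,"tz":0,"rz":34,"hand":1},{"tx":480,"ty":-442,"tz":0,"rz":34,"hand":1},{"tx":480,"ty":-442,"tz":0,"rz":34,"hand":1},{"tx":480,"ty":-442,"tz":0,"rz":34,"hand":1},{"tx":480,"ty":-442,"tz":0,"rz":34,"hand":1},{"tx":480,"ty":-442,"tz":0,"rz":34,"hand":1},{"tx":480,"ty":-442,"tz":0,"rz":34,"hand":1},{"tx":480,"ty":-442,"tz":0,"rz":34,"hand":1}]' 20; python3 go.py 0 -150 231 0 -150 80
```

```text
t 1.2 box TCP [-152.6 -784.7  231.3] F box [ 0.1 -0.3 -0.1] grip 0.0856
turn deg [-0.    0.   33.85]
['0', '-150', '231'] -> [ 4.802e+02 -4.421e+02  3.000e-01]
['0', '-150', '80'] -> [ 480.3 -442.1  151.3]schema error: expected keys rx, ry, rz, tx, ty, tz, hand
```

```bash
python3 -m creep '[{"rx":0,"ry":0,"rz":34,"tx":480,"ty":-442,"tz":0,"hand":1},{"rx":0,"ry":0,"rz":34,"tx":480,"ty":-442,"tz":0,"hand":1},{"rx":0,"ry":0,"rz":34,"tx":480,"ty":-442,"tz":0,"hand":1},{"rx":0,"ry":0,"rz":34,"tx":480,"ty":-442,"tz":0,"hand":1},{"rx":0,"ry":0,"rz":34,"tx":480,"ty":-442,"tz":0,"hand":1},{"rx":0,"ry":0,"rz":34,"tx":480,"ty":-442,"tz":0,"hand":1},{"rx":0,"ry":0,"rz":34,"tx":480,"ty":-442,"tz":0,"hand":1},{"rx":0,"ry":0,"rz":34,"tx":480,"ty":-442,"tz":0,"hand":1}]' 20; python3 go.py 0 -150 231 0 -150 80
```

```text
clock: 2.0
position: [0.3657, -0.28, 0.2316]
tool_rot: [3.141, -0.001, -0.358]
force: [1.5, -0.9, -0.5]
grip_width: -0.0003
t 2.0 box TCP [ -60.5 -401.1  231.6] F box [ 1.8 -0.3 -0.5] grip -0.0003
turn deg [ 0.01 -0.04 -0.16]
['0', '-150', '231'] -> [  59.8 -251.2    0.6]
['0', '-150', '80'] -> [  59.7 -251.3  151.6]
```

```bash
python3 -m creep '[{"rx":0,"ry":0,"rz":0,"tx":60,"ty":-251,"tz":0,"hand":1},{"rx":0,"ry":0,"rz":0,"tx":60,"ty":-251,"tz":0,"hand":1},{"rx":0,"ry":0,"rz":0,"tx":60,"ty":-251,"tz":50,"hand":1},{"rx":0,"ry":0,"rz":0,"tx":60,"ty":-251,"tz":100,"hand":1},{"rx":0,"ry":0,"rz":0,"tx":60,"ty":-251,"tz":130,"hand":1},{"rx":0,"ry":0,"rz":0,"tx":60,"ty":-251,"tz":150,"hand":1},{"rx":0,"ry":0,"rz":0,"tx":60,"ty":-251,"tz":150,"hand":1},{"rx":0,"ry":0,"rz":0,"tx":60,"ty":-251,"tz":150,"hand":1}]' 20; python3 go.py 0 -150 40; python3 - <<'E'
from h import *
from workcell import bot, viewer
p=np.load("box.npy"); w=bot.observe()["position"]
for n in("side","top"):
    f=viewer.grab_frame(n)
    u=proj(n,w)[0]; print(n,u)
    k=4; y0,x0=(130,225) if n=="top" else (160,255)
    a=cv2.resize(f["pixels"],None,fx=k,fy=k,interpolation=cv2.INTER_CUBIC)
    cv2.drawMarker(a,tuple(((u+.5)*k).astype(int)),(255,0,0),0,30,1)
    cv2.imwrite(f"pics/{n}1.png",a[y0*k:(y0+145)*k,x0*k:(x0+200)*k])
    cv2.imwrite(f"pics/{n}1f.png",f["pixels"])
E
```

```text
clock: 2.8
position: [0.5081, -0.0656, 0.0785]
tool_rot: [3.141, 0.004, -0.355]
force: [-0.3, -0.4, 0.2]
grip_width: 0.0
t 2.8 box TCP [  -1.5 -150.5   78.5] F box [-0.1 -0.4  0.2] grip 0.0
turn deg [0.03 0.25 0.02]
['0', '-150', '40'] -> [ 1.6 -0.5 38.5]
side [375.5435443  197.90751091]
top [365.73951121 253.18205667]
```

View pics/side1.png

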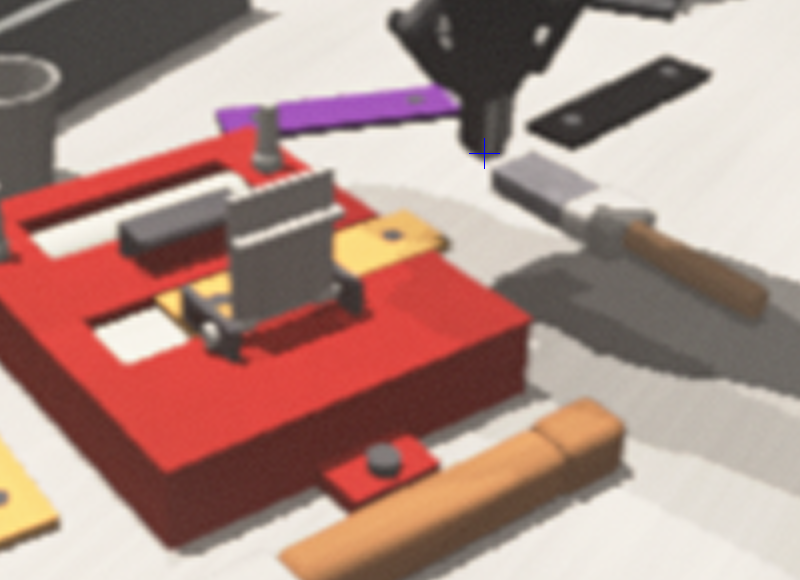

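View pics/top1.png

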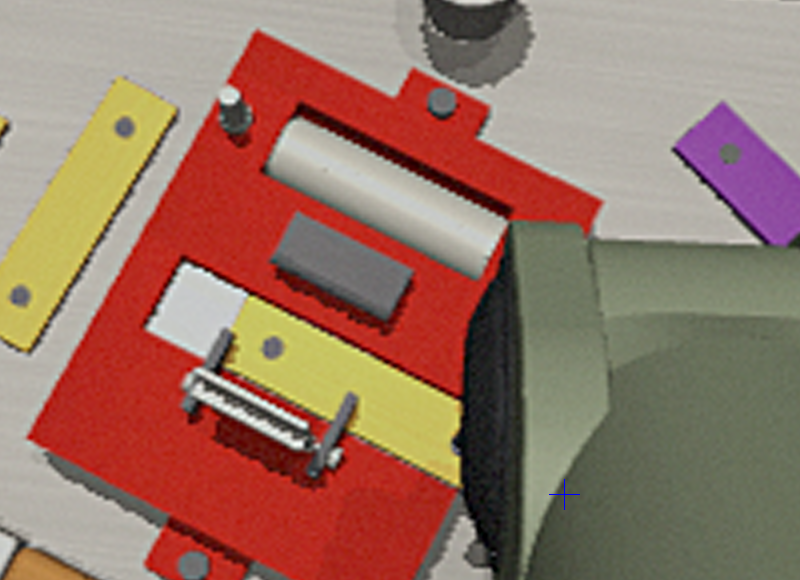

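```bash
python3 -m creep '[{"rx":0,"ry":0,"rz":0,"tx":1.5,"ty":0,"tz":20,"hand":1},{"rx":0,"ry":0,"rz":0,"tx":1.5,"ty":0,"tz":37.5,"hand":1},{"rx":0,"ry":0,"rz":0,"tx":1.5,"ty":0,"tz":37.5,"hand":1},{"rx":0,"ry":0,"rz":0,"tx":1.5,"ty":0,"tz":37.5,"hand":1}]' 20; python3 go.py 0 -95 40.5
```

```text
clock: 3.3
position: [0.5106, -0.0691, 0.0452]
tool_rot: [-3.141, -0.001, -0.359]
force: [0.8, 0.4, 0.0]
grip_width: -0.0002
t 3.3 box TCP [   2.1 -152.9   45.2] F box [0.6 0.7 0. ] grip -0.0002
turn deg [-0.01 -0.07 -0.22]
['0', '-95', '40.5'] -> [ -2.3 -57.9   4.7]
```

```bash
python3 -m creep '[{"rx":0,"ry":0,"rz":0,"tx":0,"ty":0,"tz":0,"hand":1},{"rx":0,"ry":0,"rz":0,"tx":0,"ty":0,"tz":0,"hand":1}]' 20; python3 go.py 0 -95 40.5
```

```text
clock: 3.5
position: [0.5108, -0.0685, 0.045]
tool_rot: [-3.141, -0.002, -0.358]
force: [0.2, -0.5, 0.7]
grip_width: -0.0001
t 3.5 box TCP [   2.1 -152.3   45. ] F box [ 0.4 -0.4  0.7] grip -0.0001
turn deg [-0.02 -0.09 -0.17]
['0', '-95', '40.5'] -> [ -2.3 -57.3   4.5]
```

```bash
python3 -m creep '[{"rx":0,"ry":0,"rz":0,"tx":-2,"ty":0,"tz":4.5,"hand":1},{"rx":0,"ry":0,"rz":0,"tx":-2,"ty":-6,"tz":4.5,"hand":1},{"rx":0,"ry":0,"rz":0,"tx":-2,"ty":-12,"tz":4.5,"hand":1},{"rx":0,"ry":0,"rz":0,"tx":-2,"ty":-18,"tz":4.5,"hand":1},{"rx":0,"ry":0,"rz":0,"tx":-2,"ty":-24,"tz":4.5,"hand":1},{"rx":0,"ry":0,"rz":0,"tx":-2,"ty":-28,"tz":4.5,"hand":1},{"rx":0,"ry":0,"rz":0,"tx":-2,"ty":-28,"tz":4.5,"hand":1}]' 20; python3 go.py 0 -95 40.5
```

```text
clock: 4.2
position: [0.5184, -0.0406, 0.0393]
tool_rot: [-3.141, 0.0, -0.357]
force: [-0.2, -0.2, 0.4]
grip_width: -0.0002
t 4.2 box TCP [  -0.5 -123.4   39.3] F box [-0.1 -0.3  0.4] grip -0.0002
turn deg [-0.01  0.   -0.1 ]
['0', '-95', '40.5'] -> [  0.4 -28.4  -1.2]
```

```bash
python3 -m creep '[{"rx":0,"ry":0,"rz":0,"tx":0,"ty":-6,"tz":-1,"hand":1},{"rx":0,"ry":0,"rz":0,"tx":0,"ty":-12,"tz":-1,"hand":1},{"rx":0,"ry":0,"rz":0,"tx":0,"ty":-18,"tz":-1,"hand":1},{"rx":0,"ry":0,"rz":0,"tx":0,"ty":-22,"tz":-1,"hand":1},{"rx":0,"ry":0,"rz":0,"tx":0,"ty":-22,"tz":-1,"hand":1}]' 20; python3 go.py 0 -95 40.5; python3 - <<'E'
from h import *
from workcell import bot, viewer
p=np.load("box.npy"); w=bot.observe()["position"]
for n in("side","top"):
    f=viewer.grab_frame(n)
    u=proj(n,w)[0]
    k=4; y0,x0=(130,225) if n=="top" else (160,255)
    a=cv2.resize(f["pixels"],None,fx=k,fy=k,interpolation=cv2.INTER_CUBIC)
    cv2.drawMarker(a,tuple(((u+.5)*k).astype(int)),(255,0,0),0,30,1)
    cv2.imwrite(f"pics/{n}2.png",a[y0*k:(y0+145)*k,x0*k:(x0+200)*k])
E
```

```text
clock: 4.7
position: [0.5262, -0.0198, 0.0403]
tool_rot: [-3.141, -0.0, -0.357]
force: [0.7, 0.3, -0.7]
grip_width: -0.0002
t 4.7 box TCP [  -0.4 -101.3   40.3] F box [ 0.6  0.5 -0.7] grip -0.0002
turn deg [-0.03 -0.01 -0.1 ]
['0', '-95', '40.5'] -> [ 0.4 -6.3 -0.2]
```

View pics/top2.png

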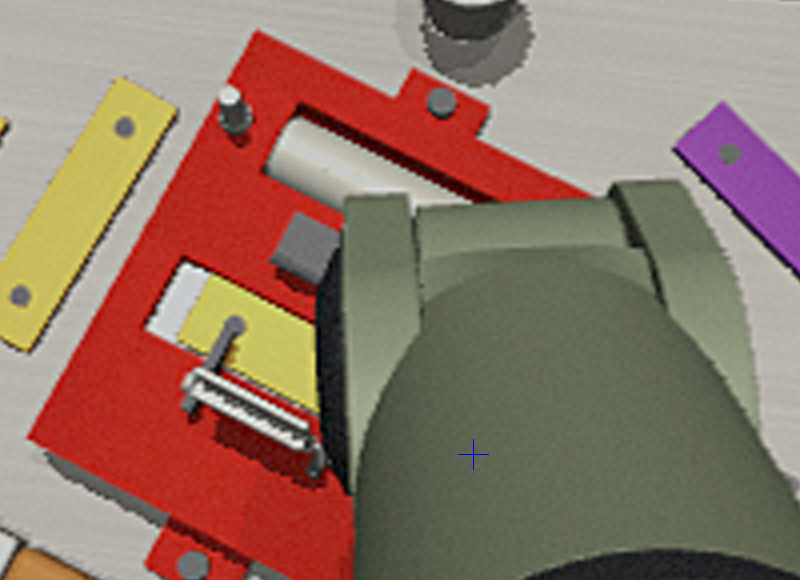

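View pics/side2.png

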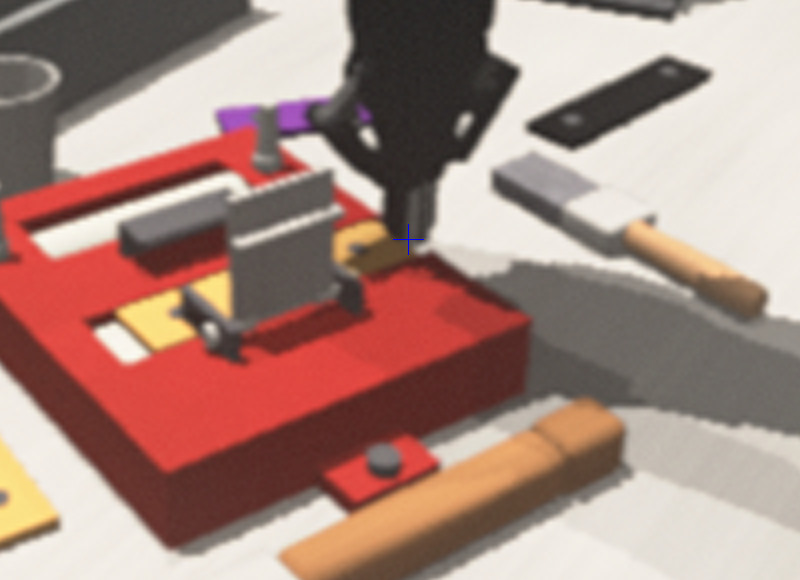

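```bash
python3 -m creep '[{"rx":0,"ry":0,"rz":0,"tx":0,"ty":-5,"tz":0,"hand":1},{"rx":0,"ry":0,"rz":0,"tx":0,"ty":-9,"tz":0,"hand":1},{"rx":0,"ry":0,"rz":0,"tx":0,"ty":-12,"tz":0,"hand":1},{"rx":0,"ry":0,"rz":0,"tx":0,"ty":-14,"tz":0,"hand":1},{"rx":0,"ry":0,"rz":0,"tx":0,"ty":-15,"tz":0,"hand":1},{"rx":0,"ry":0,"rz":0,"tx":0,"ty":-15,"tz":0,"hand":1}]' 20; python3 go.py 0 -95 40.5; python3 - <<'E'
from h import *
from workcell import bot, viewer
for n in("top",):
    f=viewer.grab_frame(n)
    k=4; y0,x0=(130,225)
    a=cv2.resize(f["pixels"],None,fx=k,fy=k,interpolation=cv2.INTER_CUBIC)
    cv2.imwrite(f"pics/{n}3.png",a[y0*k:(y0+145)*k,x0*k:(x0+200)*k])
E
```

```text
clock: 5.4
position: [0.5313, -0.0064, 0.0403]
tool_rot: [-3.141, -0.0, -0.357]
force: [-0.0, -0.4, 0.3]
grip_width: 0.0001
t 5.4 box TCP [ -0.3 -87.   40.3] F box [ 0.1 -0.4  0.3] grip 0.0001
turn deg [-0.01 -0.   -0.14]
['0', '-95', '40.5'] -> [ 0.3  8.  -0.2]
```

View pics/top3.png

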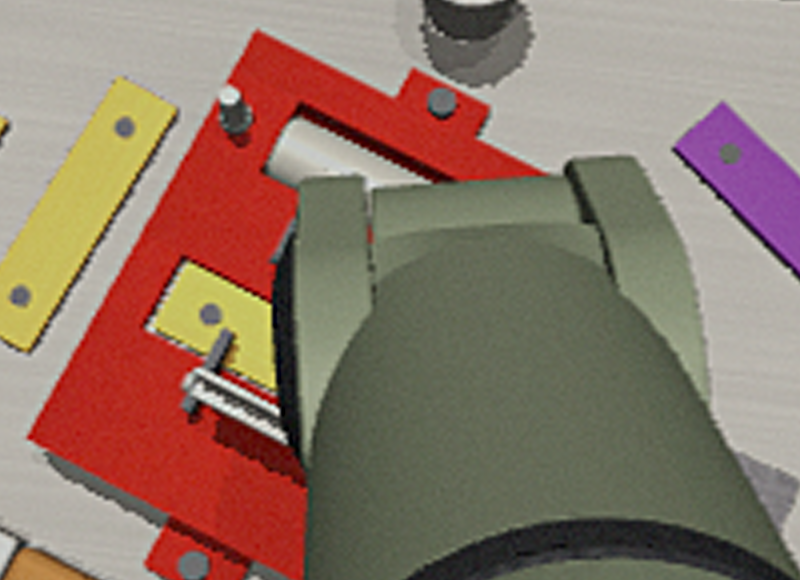

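Nearly home: the plate's end edge is at about (183,262), almost at the closed end. I'll continue with small steps until the force rises.

```bash
python3 -m creep '[{"rx":0,"ry":0,"rz":0,"tx":0,"ty":-1,"tz":0,"hand":1},{"rx":0,"ry":0,"rz":0,"tx":0,"ty":-2,"tz":0,"hand":1},{"rx":0,"ry":0,"rz":0,"tx":0,"ty":-3,"tz":0,"hand":1},{"rx":0,"ry":0,"rz":0,"tx":0,"ty":-3,"tz":0,"hand":1}]' 20; python3 go.py 0 -95 40.5
```

```text
clock: 5.85
position: [0.5323, -0.0037, 0.0404]
tool_rot: [-3.142, -0.0, -0.358]
force: [-0.6, -1.6, 0.0]
grip_width: 0.0003
t 5.85 box TCP [ -0.3 -84.1  40.4] F box [-0.  -1.7  0. ] grip 0.0003
turn deg [-0.   -0.01 -0.15]
['0', '-95', '40.5'] -> [ 0.3 10.9 -0.1]
```

```bash
python3 -m creep '[{"rx":0,"ry":0,"rz":0,"tx":0,"ty":-1,"tz":0,"hand":1},{"rx":0,"ry":0,"rz":0,"tx":0,"ty":-2,"tz":0,"hand":1},{"rx":0,"ry":0,"rz":0,"tx":0,"ty":-2,"tz":0,"hand":1}]' 20; python3 go.py 0 -95 40.5;python3 -m creep '[{"rx":0,"ry":0,"rz":0,"tx":0,"ty":-1,"tz":0,"hand":1},{"rx":0,"ry":0,"rz":0,"tx":0,"ty":-2,"tz":0,"hand":1},{"rx":0,"ry":0,"rz":0,"tx":0,"ty":-2,"tz":0,"hand":1}]' 20; python3 go.py 0 -95 40.5
```

```text
clock: 6.15
position: [0.5328, -0.0025, 0.0403]
tool_rot: [3.141, 0.0, -0.358]
force: [-1.8, -5.7, 2.5]
grip_width: -0.0002
t 6.15 box TCP [ -0.3 -82.7  40.3] F box [ 0.3 -5.9  2.5] grip -0.0002
turn deg [ 0.04  0.01 -0.17]
['0', '-95', '40.5'] -> [ 0.3 12.3 -0.2]
clock: 6.45
position: [0.5328, -0.0022, 0.0403]
tool_rot: [3.139, 0.001, -0.359]
force: [-4.2, -13.1, 5.6]
grip_width: -0.0
t 6.45 box TCP [ -0.3 -82.5  40.3] F box [  0.6 -13.8   5.6] grip -0.0
turn deg [ 0.16  0.05 -0.25]
['0', '-95', '40.5'] -> [ 0.4 12.5 -0.2]
```

```bash
python3 -m creep '[{"rx":0,"ry":0,"rz":0,"tx":0,"ty":20,"tz":0,"hand":1},{"rx":0,"ry":0,"rz":0,"tx":0,"ty":35,"tz":-10,"hand":1},{"rx":0,"ry":0,"rz":0,"tx":-45,"ty":35,"tz":-60,"hand":1},{"rx":0,"ry":0,"rz":0,"tx":-90,"ty":35,"tz":-110,"hand":1},{"rx":0,"ry":0,"rz":0,"tx":-90,"ty":35,"tz":-110,"hand":1},{"rx":0,"ry":0,"rz":0,"tx":-90,"ty":35,"tz":-110,"hand":1}]' 20; python3 go.py -90 0 150;  python3 - <<'E'
from h import *
from workcell import bot, viewer
for n in("side","top"):
    f=viewer.grab_frame(n)
    k=4; y0,x0=(130,225) if n=="top" else (165,225)
    cv2.imwrite(f"pics/{n}4f.png",f["pixels"])
    a=cv2.resize(f["pixels"],None,fx=k,fy=k,interpolation=cv2.INTER_CUBIC)
    cv2.imwrite(f"pics/{n}4.png",a[y0*k:(y0+145)*k,x0*k:(x0+200)*k])
E
```

```text
clock: 7.05
position: [0.4364, -0.0002, 0.1532]
tool_rot: [-3.14, -0.003, -0.356]
force: [-0.2, 0.4, -1.1]
grip_width: 0.0
t 7.05 box TCP [ -91.5 -114.2  153.2] F box [-0.3  0.4 -1.1] grip 0.0
turn deg [-0.11 -0.19 -0.07]
['-90', '0', '150'] -> [   1.3 -114.1    3.4]
```

View pics/side4.png

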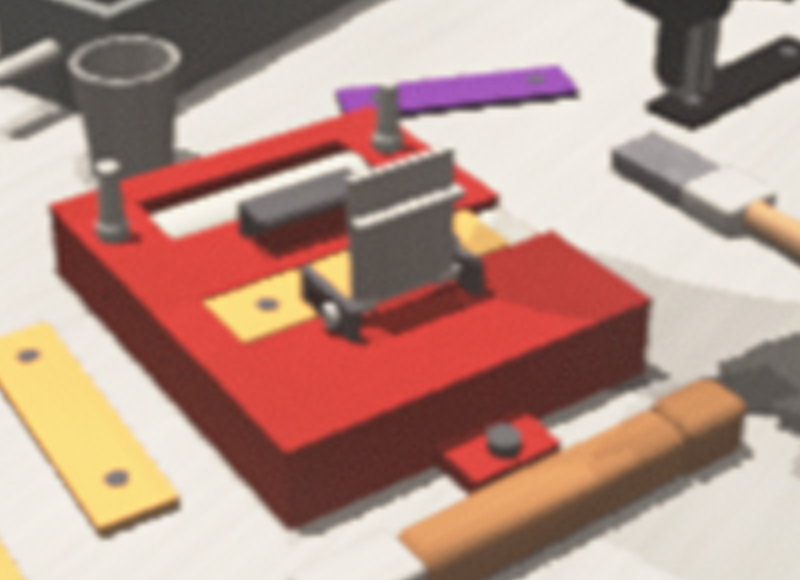

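View pics/top4.png

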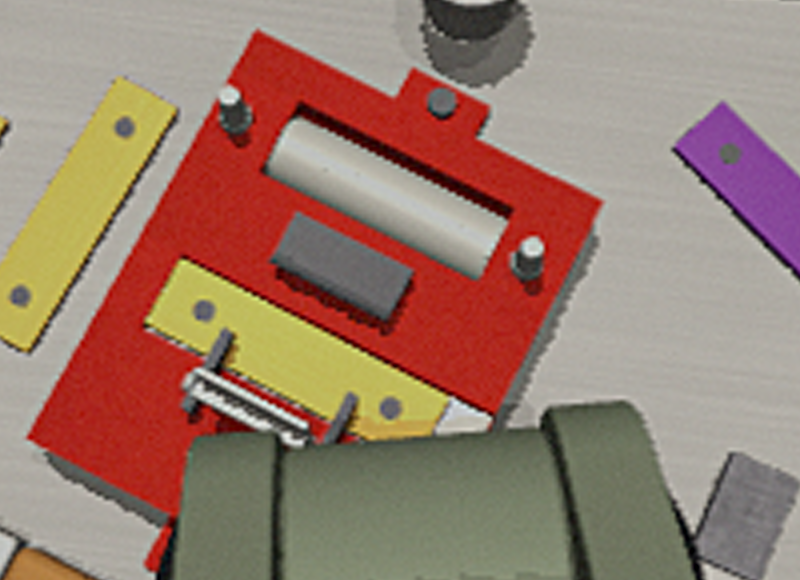

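```bash
python3 -m creep '[{"rx":0,"ry":0,"rz":0,"tx":2,"ty":-50,"tz":0,"hand":1},{"rx":0,"ry":0,"rz":0,"tx":2,"ty":-95,"tz":3,"hand":1},{"rx":0,"ry":0,"rz":0,"tx":5,"ty":-114,"tz":30,"hand":1},{"rx":0,"ry":0,"rz":0,"tx":5,"ty":-114,"tz":68,"hand":1},{"rx":0,"ry":0,"rz":0,"tx":5,"ty":-114,"tz":68,"hand":1},{"rx":0,"ry":0,"rz":0,"tx":5,"ty":-114,"tz":68,"hand":1}]' 20; python3 go.py -37 0 84 -14 0 84 ;  python3 - <<'E'
from h import *
from workcell import bot, viewer
w=bot.observe()["position"]
for n in("side","top"):
    f=viewer.grab_frame(n)
    u=proj(n,w)[0]
    k=4; y0,x0=(130,225) if n=="top" else (165,225)
    cv2.imwrite(f"pics/{n}4f.png",f["pixels"])
    a=cv2.resize(f["pixels"],None,fx=k,fy=k,interpolation=cv2.INTER_CUBIC)
    cv2.drawMarker(a,tuple(((u+.5)*k).astype(int)),(255,0,0),0,30,1)
    cv2.imwrite(f"pics/{n}5.png",a[y0*k:(y0+145)*k,x0*k:(x0+200)*k])
E
```

```text
clock: 7.75
position: [0.4814, 0.1032, 0.0818]
tool_rot: [3.14, 0.002, -0.358]
force: [-0.3, 0.2, 0.5]
grip_width: 0.0001
t 7.75 box TCP [-85.2  -1.5  81.8] F box [-0.3  0.1  0.5] grip 0.0001
turn deg [ 0.09  0.12 -0.18]
['-37', '0', '84'] -> [48.2 -1.7 -2.3]
['-14', '0', '84'] -> [71.2 -1.8 -2.3]
```

View pics/side5.png

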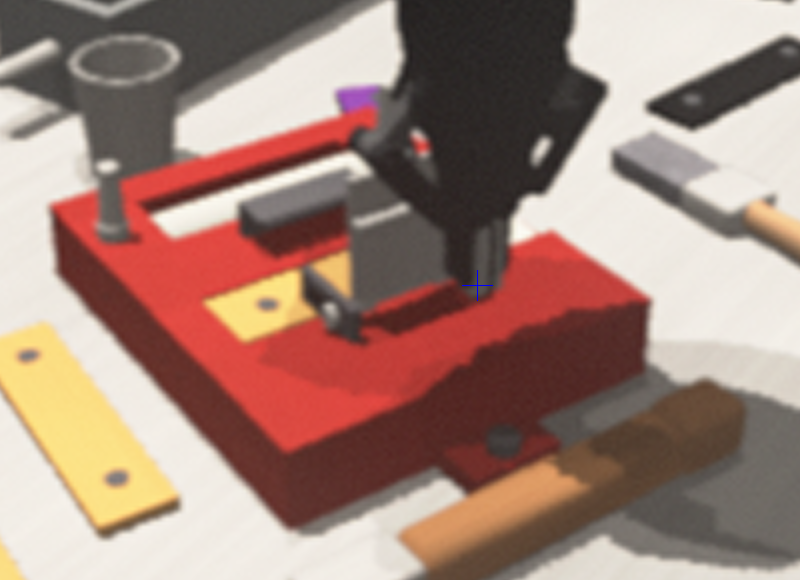

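```bash
python3 -m creep '[{"rx":0,"ry":0,"rz":0,"tx":15,"ty":-1.5,"tz":-2,"hand":1},{"rx":0,"ry":0,"rz":0,"tx":26,"ty":-1.5,"tz":-2,"hand":1},{"rx":0,"ry":0,"rz":0,"tx":37,"ty":-1.5,"tz":-2,"hand":1},{"rx":0,"ry":0,"rz":0,"tx":47,"ty":-1.5,"tz":-2,"hand":1},{"rx":0,"ry":0,"rz":0,"tx":54,"ty":-1.5,"tz":-2.5,"hand":1},{"rx":0,"ry":0,"rz":0,"tx":60,"ty":-1.5,"tz":1,"hand":1},{"rx":0,"ry":0,"rz":0,"tx":60,"ty":-1.5,"tz":1,"hand":1}]' 20; python3 go.py -25 0 80.5 -20.2 0 75.4 -16.6 0 69.5 -14.1 0 63 -13 0 56 ;  python3 - <<'E'
from h import *
from workcell import bot, viewer
w=bot.observe()["position"]
for n in("side",):
    f=viewer.grab_frame(n)
    u=proj(n,w)[0]
    k=4; y0,x0=(130,225) if n=="top" else (165,225)
    a=cv2.resize(f["pixels"],None,fx=k,fy=k,interpolation=cv2.INTER_CUBIC)
    cv2.drawMarker(a,tuple(((u+.5)*k).astype(int)),(255,0,0),0,30,1)
    cv2.imwrite(f"pics/{n}6.png",a[y0*k:(y0+145)*k,x0*k:(x0+200)*k])
E
```

```text
clock: 8.55
position: [0.5388, 0.0837, 0.0808]
tool_rot: [3.141, 0.0, -0.358]
force: [-0.5, 0.6, 0.1]
grip_width: -0.0004
t 8.55 box TCP [-24.5   0.2  80.8] F box [-0.7  0.4  0.1] grip -0.0004
turn deg [ 0.01  0.   -0.18]
['-25', '0', '80.5'] -> [-0.5  0.2  0.3]
['-20.2', '0', '75.4'] -> [4.3 0.2 5.4]
['-16.6', '0', '69.5'] -> [ 8.   0.2 11.3]
['-14.1', '0', '63'] -> [10.5  0.1 17.8]
['-13', '0', '56'] -> [11.6  0.1 24.8]
```

View pics/side6.png

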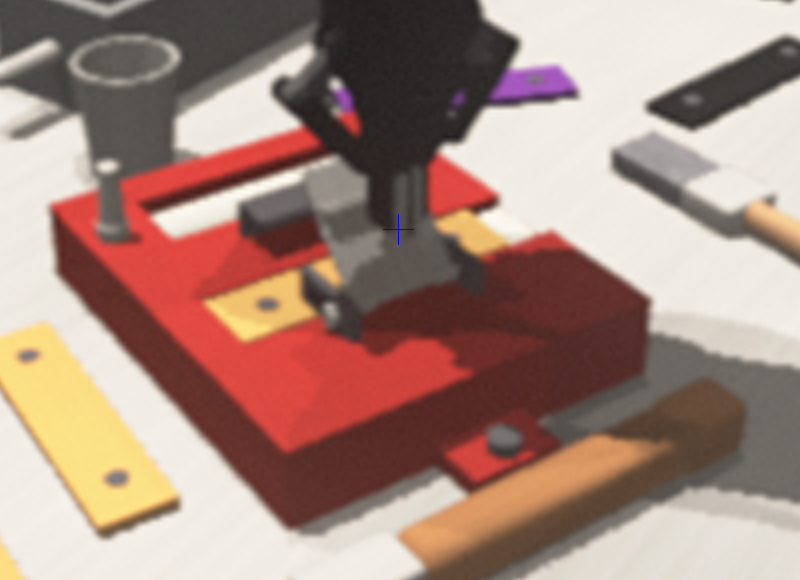

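The tab is leaning forward, with its lower edge at about (410,290) and its top at about (335,165). The fingertip at (398,228) is on the hinge side of the rib. I'll continue the arc down.

```bash
python3 -m creep '[{"rx":0,"ry":0,"rz":0,"tx":4.5,"ty":0,"tz":5.5,"hand":1},{"rx":0,"ry":0,"rz":0,"tx":8,"ty":0,"tz":11.5,"hand":1},{"rx":0,"ry":0,"rz":0,"tx":10.5,"ty":0,"tz":18,"hand":1},{"rx":0,"ry":0,"rz":0,"tx":11.5,"ty":0,"tz":23,"hand":1},{"rx":0,"ry":0,"rz":0,"tx":11.5,"ty":0,"tz":25,"hand":1},{"rx":0,"ry":0,"rz":0,"tx":11.5,"ty":0,"tz":26,"hand":1},{"rx":0,"ry":0,"rz":0,"tx":11.5,"ty":0,"tz":26,"hand":1}]' 20; python3 go.py -13 0 56 ;  python3 - <<'E'
from h import *
from workcell import bot, viewer
w=bot.observe()["position"]
for n in("side",):
    f=viewer.grab_frame(n)
    u=proj(n,w)[0]
    k=4; y0,x0=(130,225) if n=="top" else (165,225)
    a=cv2.resize(f["pixels"],None,fx=k,fy=k,interpolation=cv2.INTER_CUBIC)
    cv2.drawMarker(a,tuple(((u+.5)*k).astype(int)),(255,0,0),0,30,1)
    cv2.imwrite(f"pics/{n}7.png",a[y0*k:(y0+145)*k,x0*k:(x0+200)*k])
E
```

```text
clock: 9.3
position: [0.5495, 0.08, 0.0558]
tool_rot: [-3.141, -0.001, -0.358]
force: [0.4, -0.2, 14.2]
grip_width: 0.0002
t 9.3 box TCP [-13.3   0.4  55.8] F box [ 0.4 -0.1 14.2] grip 0.0002
turn deg [-0.01 -0.04 -0.16]
['-13', '0', '56'] -> [ 0.3  0.4 -0.2]
```

View pics/side7.png

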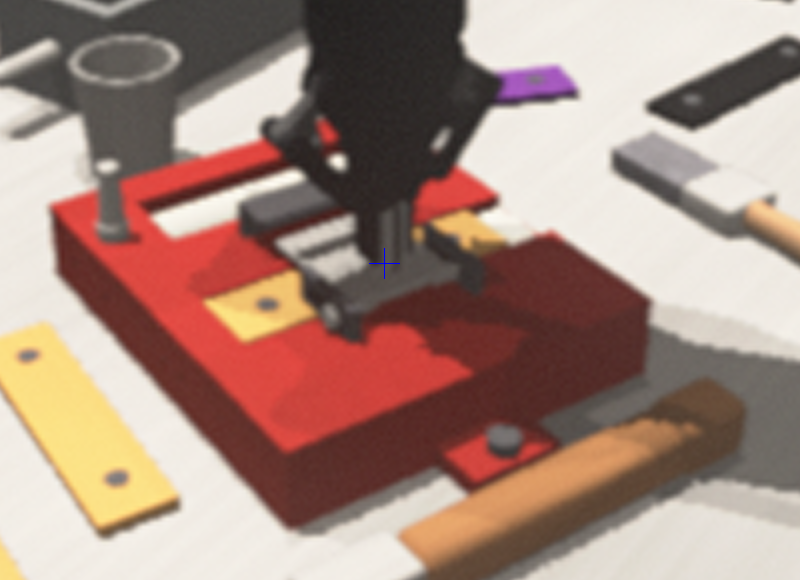

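```bash
python3 -m creep '[{"rx":0,"ry":0,"rz":0,"tx":3,"ty":0,"tz":0,"hand":1},{"rx":0,"ry":0,"rz":0,"tx":6,"ty":0,"tz":0,"hand":1},{"rx":0,"ry":0,"rz":0,"tx":9,"ty":0,"tz":0,"hand":1},{"rx":0,"ry":0,"rz":0,"tx":12,"ty":0,"tz":0,"hand":1},{"rx":0,"ry":0,"rz":0,"tx":14,"ty":0,"tz":0,"hand":1}]' 20; python3 go.py 18 0 56; python3 -m creep '[{"rx":0,"ry":0,"rz":0,"tx":2,"ty":0,"tz":0,"hand":1},{"rx":0,"ry":0,"rz":0,"tx":4,"ty":0,"tz":0,"hand":1},{"rx":0,"ry":0,"rz":0,"tx":6,"ty":0,"tz":0,"hand":1},{"rx":0,"ry":0,"rz":0,"tx":6,"ty":0,"tz":0,"hand":1}]' 20; python3 go.py 18 0 56;  python3 - <<'E'
from h import *
from workcell import bot, viewer
w=bot.observe()["position"]
for n in("side",):
    f=viewer.grab_frame(n)
    u=proj(n,w)[0]
    k=4; y0,x0=(130,225) if n=="top" else (165,225)
    a=cv2.resize(f["pixels"],None,fx=k,fy=k,interpolation=cv2.INTER_CUBIC)
    cv2.drawMarker(a,tuple(((u+.5)*k).astype(int)),(255,0,0),0,30,1)
    cv2.imwrite(f"pics/{n}8.png",a[y0*k:(y0+145)*k,x0*k:(x0+200)*k])
E
```

```text
clock: 9.85
position: [0.5619, 0.0754, 0.0557]
tool_rot: [3.141, 0.001, -0.357]
force: [-5.2, 0.1, 18.9]
grip_width: 0.0002
t 9.85 box TCP [-0.   0.4 55.7] F box [-4.9 -1.8 18.9] grip 0.0002
turn deg [ 0.01  0.04 -0.14]
['18', '0', '56'] -> [18.   0.4 -0.3]
clock: 10.25
position: [0.5677, 0.0733, 0.0558]
tool_rot: [-3.142, 0.0, -0.357]
force: [-2.4, -0.0, 16.3]
grip_width: -0.0001
t 10.25 box TCP [ 6.2  0.5 55.8] F box [-2.3 -0.9 16.3] grip -0.0001
turn deg [-0.    0.02 -0.14]
['18', '0', '56'] -> [11.8  0.4 -0.2]
```

View pics/side8.png

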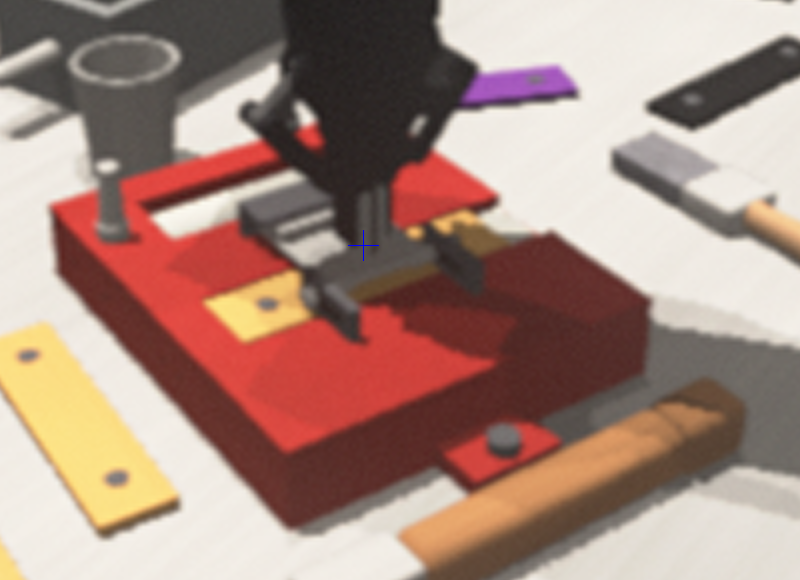

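```bash
python3 -m creep '[{"rx":0,"ry":0,"rz":0,"tx":2,"ty":0,"tz":0,"hand":1},{"rx":0,"ry":0,"rz":0,"tx":4,"ty":0,"tz":0,"hand":1},{"rx":0,"ry":0,"rz":0,"tx":6,"ty":0,"tz":0,"hand":1},{"rx":0,"ry":0,"rz":0,"tx":6,"ty":0,"tz":0,"hand":1}]' 20; python3 go.py 18 0 56; python3 -m creep '[{"rx":0,"ry":0,"rz":0,"tx":2,"ty":0,"tz":0,"hand":1},{"rx":0,"ry":0,"rz":0,"tx":4,"ty":0,"tz":0,"hand":1},{"rx":0,"ry":0,"rz":0,"tx":4,"ty":0,"tz":0,"hand":1}]' 20; python3 go.py 18 0 56
```

```text
clock: 10.7
position: [0.5719, 0.0718, 0.0556]
tool_rot: [3.141, 0.003, -0.357]
force: [-13.3, 3.6, 22.3]
grip_width: -0.0002
t 10.7 box TCP [10.6  0.5 55.6] F box [-13.7  -1.3  22.3] grip -0.0002
turn deg [ 0.04  0.18 -0.11]
['18', '0', '56'] -> [ 7.4  0.5 -0.5]
clock: 11.0
position: [0.5758, 0.0704, 0.0556]
tool_rot: [3.141, 0.003, -0.357]
force: [-10.8, 4.2, 20.8]
grip_width: 0.0002
t 11.0 box TCP [14.7  0.6 55.6] F box [-11.6   0.1  20.8] grip 0.0002
turn deg [ 0.03  0.16 -0.11]
['18', '0', '56'] -> [ 3.3  0.6 -0.5]
```

```bash
python3 -m creep '[{"rx":0,"ry":0,"rz":0,"tx":2,"ty":0,"tz":-0.3,"hand":1},{"rx":0,"ry":0,"rz":0,"tx":4,"ty":0,"tz":-0.3,"hand":1},{"rx":0,"ry":0,"rz":0,"tx":4,"ty":0,"tz":-0.3,"hand":1}]' 20; python3 go.py 18 0 56; python3 -m creep '[{"rx":0,"ry":0,"rz":0,"tx":2,"ty":0,"tz":0,"hand":1},{"rx":0,"ry":0,"rz":0,"tx":3,"ty":0,"tz":0,"hand":1},{"rx":0,"ry":0,"rz":0,"tx":3,"ty":0,"tz":0,"hand":1}]' 20; python3 go.py 18 0 56;  python3 - <<'E'
from h import *
from workcell import bot, viewer
for n in("side",):
    f=viewer.grab_frame(n)
    k=4; y0,x0=(165,225)
    a=cv2.resize(f["pixels"],None,fx=k,fy=k,interpolation=cv2.INTER_CUBIC)
    cv2.imwrite(f"pics/{n}9.png",a[y0*k:(y0+145)*k,x0*k:(x0+200)*k])
E
```

```text
clock: 11.3
position: [0.5798, 0.0689, 0.0557]
tool_rot: [3.141, 0.002, -0.357]
force: [-7.1, 3.0, 15.8]
grip_width: 0.0003
t 11.3 box TCP [19.   0.5 55.7] F box [-7.7  0.3 15.8] grip 0.0003
turn deg [ 0.02  0.13 -0.11]
['18', '0', '56'] -> [-1.   0.5 -0.3]
clock: 11.6
position: [0.5808, 0.0685, 0.0554]
tool_rot: [3.14, 0.006, -0.356]
force: [-18.1, 6.5, 20.9]
grip_width: -0.0001
t 11.6 box TCP [20.1  0.6 55.4] F box [-19.2  -0.2  20.9] grip -0.0001
turn deg [ 0.08  0.32 -0.07]
['18', '0', '56'] -> [-2.1  0.6 -0.6]
```

View pics/side9.png

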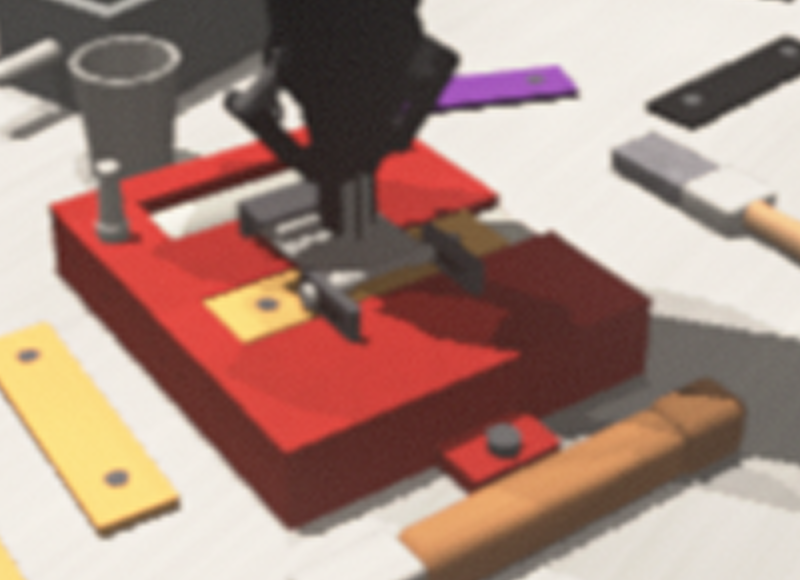

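```bash
python3 -m creep '[{"rx":0,"ry":0,"rz":0,"tx":2,"ty":0,"tz":-0.3,"hand":1},{"rx":0,"ry":0,"rz":0,"tx":3,"ty":0,"tz":-0.3,"hand":1},{"rx":0,"ry":0,"rz":0,"tx":3,"ty":0,"tz":-0.3,"hand":1}]' 20; python3 go.py 18 0 56
```

```text
clock: 11.95
position: [0.5812, 0.0684, 0.0551]
tool_rot: [3.139, 0.01, -0.355]
force: [-32.6, 12.0, 27.0]
grip_width: -0.0002
t 11.95 box TCP [20.4  0.6 55.1] F box [-34.7  -0.1  27. ] grip -0.0002
turn deg [ 0.16  0.59 -0.02]
['18', '0', '56'] -> [-2.4  0.6 -0.8]
```

Hard stop reached: 35 N with no further motion. I'll relieve the force, lift clear and look.

```bash
python3 -m creep '[{"rx":0,"ry":0,"rz":0,"tx":-4,"ty":0,"tz":-1,"hand":1},{"rx":0,"ry":0,"rz":0,"tx":-6,"ty":0,"tz":-4,"hand":1},{"rx":0,"ry":0,"rz":0,"tx":-8,"ty":0,"tz":-12,"hand":1},{"rx":0,"ry":0,"rz":0,"tx":-10,"ty":0,"tz":-40,"hand":1},{"rx":0,"ry":0,"rz":0,"tx":-40,"ty":20,"tz":-90,"hand":1},{"rx":0,"ry":0,"rz":0,"tx":-70,"ty":60,"tz":-130,"hand":1},{"rx":0,"ry":0,"rz":0,"tx":-90,"ty":110,"tz":-150,"hand":1},{"rx":0,"ry":0,"rz":0,"tx":-90,"ty":160,"tz":-150,"hand":1}]' 20; python3 -m creep '[{"rx":0,"ry":0,"rz":0,"tx":-20,"ty":50,"tz":0,"hand":1},{"rx":0,"ry":0,"rz":0,"tx":-40,"ty":100,"tz":0,"hand":1},{"rx":0,"ry":0,"rz":0,"tx":-40,"ty":140,"tz":0,"hand":1},{"rx":0,"ry":0,"rz":0,"tx":-40,"ty":140,"tz":0,"hand":1}]'; python3 go.py 18 0 56; python3 - <<'E'
from h import *
from workcell import bot, viewer
p=np.load("box.npy")
for n in("side","top"):
    f=viewer.grab_frame(n)
    k=4; y0,x0=(130,225) if n=="top" else (165,225)
    a=cv2.resize(f["pixels"],None,fx=k,fy=k,interpolation=cv2.INTER_CUBIC)
    cv2.imwrite(f"pics/{n}10.png",a[y0*k:(y0+145)*k,x0*k:(x0+200)*k])
E
```

```text
clock: 12.75
position: [0.4586, -0.0292, 0.2035]
tool_rot: [-3.14, -0.003, -0.355]
force: [2.2, -2.1, -0.3]
grip_width: 0.0003
clock: 13.15
position: [0.3702, -0.1511, 0.2017]
tool_rot: [3.14, -0.001, -0.365]
force: [0.1, 1.0, 0.0]
grip_width: -0.0001
t 13.15 box TCP [-101.  -278.6  201.7] F box [-0.2  1.   0. ] grip -0.0001
turn deg [ 0.08 -0.03 -0.56]
['18', '0', '56'] -> [ 116.2 -279.9  145.4]
```

View pics/side10.png

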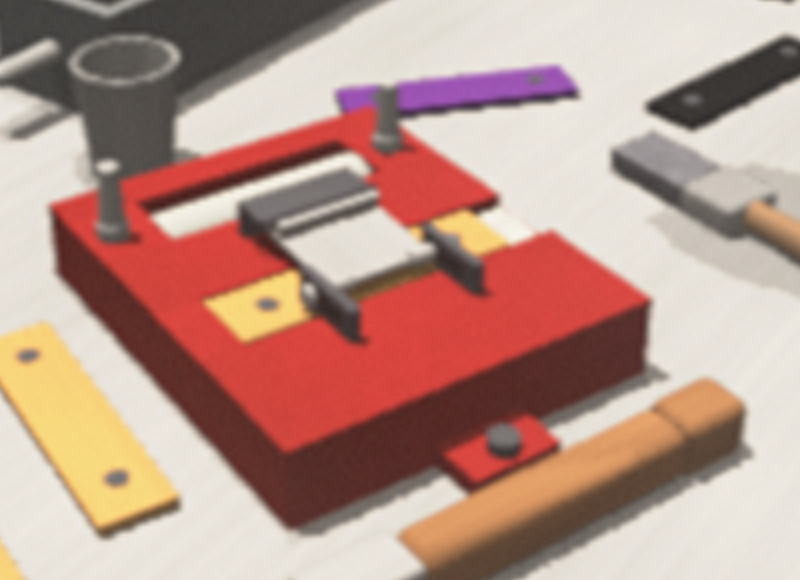

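View pics/top10.png

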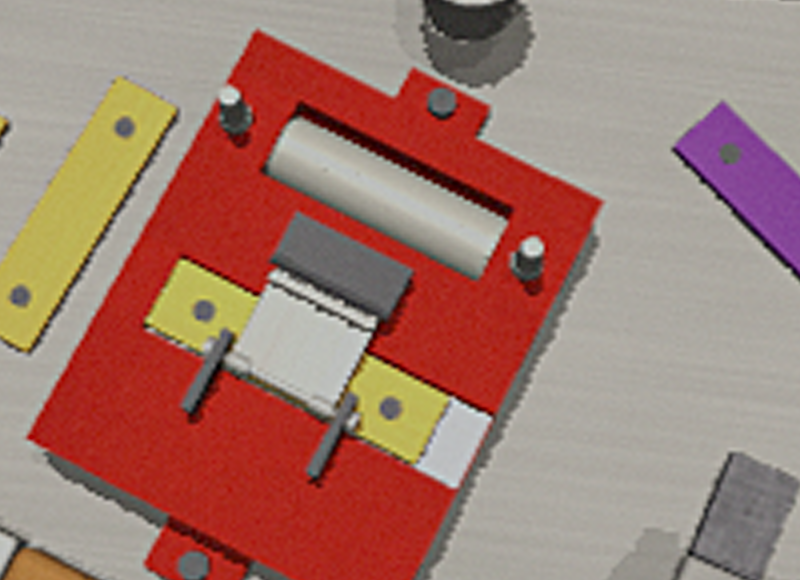

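```bash
python3 - <<'E'
from h import *
p=np.load("box.npy")
for n,q,z in (("plate +y far",(184,258),.045),("plate -y far",(450,395),.045),("plate -y near",(418,464),.045),("box edge far",(492,413),.045),("pinhead L",(210,346),.054),("pinhead R",(352,424),.054)):
    print(n,inv(p,back("top",np.array(q)/4+[225,130],z)).round(1))
from workcell import bot; print(bot.job_done())
E
```

```text
plate +y far [[20.7 79.2 45. ]]
plate -y far [[ 20.4 -78.3  45. ]]
plate -y near [[-18.9 -79.8  45. ]]
box edge far [[  22.  -101.8   45. ]]
pinhead L [[-15.   42.8  54. ]]
pinhead R [[-17.  -40.9  54. ]]
the job is handed in; nothing more can be done
None
```

I pushed the plate home with the closed fingertips, folded the tab down and pushed it forward until its edge was tucked under the lip. I then withdrew the arm and handed the job in at about 13 s of the 46 s allowed. No verdict is reported, so what follows rests on my own checks.

- **Plate:** it stopped with 14 N of resistance. In the last top picture its ends are at y ≈ +79 and -79 mm of the box, so its centre is within about 1 mm of home. It is still lying in the channel.
- **Tab:** I pressed it flat with about 15–25 N and pushed it forward against the rib, where it stopped hard at 35 N. With nothing touching it, the last pictures show it flat with its edge under the lip. The hinge pin measures x ≈ -16 mm, which is the full 20 mm forward.
- **Other things:** the pins, the nearer spare plate, the can, the rammer and the brush look unmoved in the last pictures. The other spare plate was mostly outside the last crops, but the arm never went near it.

**Disagreements:** the two cameras put the box about 5 mm and 0.8° apart. I went with the top view, which fitted best. The fingertip positions at the plate's stop suggested an error of a few mm along the channel. Neither affected the result.

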